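Clear the jammed sleeve feeder

ROBOT

A 6-joint arm with a two-finger parallel gripper is mounted at the origin on a cart in front of the work surface, level with it; the furniture and walls round the work are solid. World frame = base frame: x ahead of the robot, y to its left, z up, the work surface at z = 0. Lengths are in mm, angles in rad, forces in N, time in s.
With the tool pointing down it reaches from about 300 to 775 mm from the base axis. Payload 14.6 kg.
Tool frame: the origin (TCP) lies at the very end of the fingers, on their centre line; the grasp point (between the pads) lies 19 mm behind it (grip_point_offset is the distance from the TCP to the grasp point, in mm); z points along the fingers, y is the line along which they close (so a half turn about z gives the same grasp; the last joint's range is limited). The gripper opens to 94 mm and grips with 3 to 60 N. Pads are 16 mm wide; open, the fingers measure 119 mm over their backs; the gripper's body (75 mm by 177 mm) begins 78 mm behind the grasp point.
Start: joints at [1.137, 0.3, 1.521, -0, 1.321, -0.067], TCP at [197.243, 513.404, 178.546] pointing down, gripper open.
Joint ranges: [-3.03, 3.03], [-0.79, 2.21], [0.23, 2.52], [-1.04, 4.18], [0, 3.07], [-2.55, 2.55]. Speed limits (rad/s): [2.22, 2.22, 2.57, 3.14, 3.14, 3.14].

INTERFACE

Orientations are given as [roll, pitch, yaw] about the fixed x, y, z axes, in that order (R = Rz(yaw) Ry(pitch) Rx(roll)).
In Python, from cell import read_state, camera, camera_info, sign_off, grip_point_offset gives the robot as it stands.
- The arm moves only by the shell command python3 -m handwheel 'ROWS' [FORCE]. ROWS is text: rows parted by semicolons, each of 5 numbers parted by spaces: the shift along the world's x, y, z in units of 40 mm (1.0 is 40 mm), then the turn about the world's z in units of 5 degrees (1.0 is 5 degrees), then the closure, from 0 (fully open) to 1 (shut). In form: dx dy dz yaw gripper; .... A call has 1 to 12 rows; each row shifts and turns the commanded pose from where the row before left it; what a row does not reach is not made up. A row lasts 1/12 s, in which the tool goes at most 41.7 mm and 7.16 degrees, less where a joint would pass 70% of its speed; a pose out of reach is approached as far as the arm can. A call is refused whole if a number of a shift passes 1 or a number of a turn 1, either way. A call with a gripper value outside its range is refused whole. The fingers move at their own pace and stop on an object; FORCE is the grip in N (left out, the last holds). Time passes only in rows, so rows that do not move let the fingers close. It gives the time, the measured TCP pose, the force, the opening and the grip force at its end, in the units of the state.
- read_state(): the state, without advancing time (a new reading comes with each control period).
- camera(name): name is "side" or "top" or "wrist"; returns (picture, depth): 400x640x3 uint8, red, green, blue; 400x640 float32, mm along the optical axis (not along the pixel's ray), 0 where there is no reading.
- camera_info(name): a dict with "intrinsics" (3x3 intrinsics, pixels), "world_from_camera" (4x4, takes a point from camera to world coordinates). Camera axes: x right, y down, z forward; pixel columns grow to the right and rows downward; lengths in mm; the calibration is good to about 2 mm. A picture is of the moment at which its call begins: read the wrist's pose just before it. camera_info takes no time and is no camera call; for the wrist camera it gives the pose at the moment of the call.
- sign_off(): hands the job in; it is judged then, once.
The state is a dict: "clock": time; "joints": joint angles; "qd": joint speeds; "effort": joint torques, N m; "eef_pos": TCP position; "eef_rot": TCP orientation; "wrist_force": force on the tool from outside, world axes, zero at the start; "moment": the same for the moment, N m; "finger_gap": finger opening in mm; "finger_force": force on a finger pad.
Only numpy, scipy, OpenCV 4.12 (cv2) and the standard library are available. Lean on these libraries where they do the work, as an engineer would, in place of code of your own. Each camera call takes 0.05 s, during which the arm holds its last target. There are 200 camera calls.

TASK

Two steel sleeves have jammed side by side at the mouth of the feeder lane. With the fingers shut, nudge the taller sleeve back against the pusher carriage, slip the shorter one through the mouth, then push the carriage so the tall one follows, and press the row fully home, with the end stop's plunger all the way in, at about 12 N for half a second. Press nothing harder than 20 N, keep the sleeves standing on the feeder's floor, and leave the things around alone.

Things in the scene. Friction and masses are not known exactly. Their poses are not given: they have to be found in the camera images.
- feeder: Grey feeder base, aluminium walls, 124 x 236 mm, any yaw. Origin on the bench under the lane mouth; y points upstream (lane to hopper); sleeves feed along -y. Floor 6 mm above the bench, wall tops 24 mm; open above, so fingertips at 27 mm clear them. Lane 33 mm wide, y 0 to -110 mm, centred on x = 0; upstream both walls splay 35 degrees from y to x = +-53, y = 52 mm, then run straight to y = 126.
- mouth (a point): Middle of the lane mouth on the feeder's floor (6 mm above the bench); axes as feeder.
- sleeve_short: Plain oiled steel sleeve (friction about 0.25) standing upright, 30 mm diameter, 36 mm tall, 0.2 kg; origin at the centre of its underside. Starts on either side of the lane's line, 15 mm off it, 25 mm upstream of the mouth, within 1 mm of the tall one, its splayed wall and the carriage. Goes in first: with the tall one 30 mm or more back, push it in along its wall from its outer rear side.
- sleeve_tall: Plain oiled steel sleeve (friction about 0.25) standing upright, 30 mm diameter, 48 mm tall, about 0.27 kg; origin at the centre of its underside. It must go in second. It starts as the mirror image of the short one.
- pusher (a joint): Travel in m of the pusher carriage along the feeder: 0 at the start, positive towards the lane, range -0.070 to +0.085. It has no spring: it slides with 3 N of friction (and 6 N per m/s) and stays where it is left.
- pusher_face (a point): Middle of the pusher carriage's front (lane side) face, 35 mm above the bench; axes as feeder. The carriage is an aluminium crossbar 132 mm wide across the feeder, 14 mm thick along y (rear face 14 mm upstream of this point), 26 to 44 mm above the bench, passing over the walls, with a 30 mm wide nose below its middle that enters the lane; side legs outside the base. Push the middle of its rear face.
- plunger (a joint): How far in m the end stop's seat plunger is pushed in: 0 at the start, 0.005 fully in (row home, then a hard stop). No spring; 2 N of friction (100 N per m/s), stays in. The stop, a dark block across the lane, 42 mm high, black knob to 55 mm, is clamped so that the home face lies 60 to 93 mm down the lane; its place is not reported and must be felt. Home: short centre 15 mm, tall 45 mm, carriage face 60 mm upstream of it.
- loupe: Bystander: black eyepiece cup, 35 mm wide, 30 mm tall, origin at the centre of its underside. Do not disturb.
- wrist_coupler: Bystander: black block with three metal studs on top, 30 x 50 x 20 mm, origin at the centre of its underside. Do not disturb.
- board_b: Bystander: small circuit board, 48 x 48 x 13 mm, origin at the centre of its underside. Do not disturb.

How it is judged (in metres and radians):
On the way, in this order (a step that is already met when the one before it is completed fails the run):
1. the tall sleeve is nudged back at least 12 mm from where it jammed, the short one still short of the mouth (y of sleeve_tall in the frame of mouth above 0.0375 m and y of sleeve_short in the frame of mouth above 0.01 m), for 0.2 s.
2. the short sleeve has its centre past the mouth and in the lane, with the tall one still outside (y of sleeve_short in the frame of mouth below 0 m and x of sleeve_short in the frame of mouth between -0.004 and 0.004 m and y of sleeve_tall in the frame of mouth above 0.012 m), for 0.2 s.
3. the row stands home, short sleeve holding the stop's plunger in and tall one behind it, at rest, while the fingers press the carriage with 9 to 17 N (contact force between the fingers and feeder between 9 and 17 N and value of joint plunger above 0.0042 m and y of sleeve_short in the frame of mouth below -0.04 m and y of sleeve_tall in the frame of mouth below -0.01 m and horizontal distance between sleeve_short and sleeve_tall below 0.032 m and x of sleeve_tall in the frame of mouth between -0.004 and 0.004 m and velocity of joint pusher below 0.004 m/s), for 0.3 s.
At the end, for the whole second after the job is handed in: Both sleeves stand upright in the lane at rest, within 4 mm of its centre line: the short one first, with the end stop's plunger pushed in (4.2 mm or more of its 5 mm), the tall one right behind it (centres at most 32 mm apart), and the carriage left at or past the mouth (value of joint plunger above 0.0042 m and y of sleeve_short in the frame of mouth below -0.04 m and y of sleeve_tall in the frame of mouth below -0.01 m and horizontal distance between sleeve_short and sleeve_tall below 0.032 m and x of sleeve_short in the frame of mouth between -0.004 and 0.004 m and x of sleeve_tall in the frame of mouth between -0.004 and 0.004 m and y of pusher_face in the frame of mouth below 0.006 m and angle between each of sleeve_short, sleeve_tall's own z axis and vertical below 0.06 rad and linear speed of each of sleeve_short, sleeve_tall below 0.01 m/s); the robot touches nothing.
It fails at once if the robot presses the feeder, its carriage or a sleeve with more than 22 N (contact force between any of the fingers, the arm and feeder above 22 N or contact force between any of the fingers, the arm and sleeve_short above 22 N or contact force between any of the fingers, the arm and sleeve_tall above 22 N).
It fails at once if a sleeve is tipped or lifted off the feeder's floor (angle between any of sleeve_short, sleeve_tall's own z axis and vertical above 0.4 rad or height (world z) of any of sleeve_short, sleeve_tall above 0.018 m).
It fails at once if a bystander is moved more than 15 mm (distance of any of loupe, wrist_coupler, board_b from where it was at the start of the episode above 0.015 m).
It also fails if it takes over 64 s, if anything falls off the work surface, if the arm or the gripper's body presses on something with over 40 N, if the wrist force passes 120 N, or if a joint passes its speed limit or range.

## Working session

There is one attempt and no reset: what is moved stays moved. The work goes in short steps, Python scripts to look and compute and a shell command to move; the robot and the scene stay as the last step left them, time stands still between calls to the robot, and variables do not carry over. Pictures are saved under pics/ and viewed, at most 10 in all, crops included, and the job is handed in when it is done.

```bash
ls; mkdir -p pics
python3 - <<'E'
from cell import *
import cv2,numpy as np
print(read_state())
for n in("top","side"):
    im,d=camera(n); np.savez(f"{n}0.npz",im=im,d=d); cv2.imwrite(f"pics/{n}0.png",im[:,:,::-1]); i=camera_info(n); print(n,i["intrinsics"],i["world_from_camera"])
E
```

```text
pics
{'clock': 0.0, 'joints': array([ 1.13742105e+00,  3.00435297e-01,  1.52158871e+00,  1.94355587e-05,
        1.32067267e+00, -6.66277587e-02]), 'qd': array([-2.00799411e-03,  1.60042017e-03, -7.45427406e-04, -1.01125180e-03,
        7.92397594e-05,  2.51526528e-04]), 'effort': array([-2.81206761e-03, -5.31792963e+01, -3.52740705e+01,  7.06576556e-02,
        2.44012027e-02, -7.07105005e-05]), 'eef_pos': array([197.11030704, 513.15803409, 178.00275352]), 'eef_rot': array([-3.14049234e+00, -9.22872546e-05,  2.77484026e+00]), 'wrist_force': array([0.39093036, 0.35952157, 0.60444733]), 'moment': array([ 0.01757861, -0.03755197,  0.05910098]), 'finger_force': 0.0, 'finger_gap': 93.73070198739607}
top [[374.92073955   0.         321.99159384]
 [  0.         374.92073955 201.54985515]
 [  0.           0.           1.        ]] [[-1.70321579e-02 -9.92924818e-01  1.17516852e-01  4.54719366e+02]
 [-9.99630959e-01  1.44226430e-02 -2.30202911e-02  1.00441672e+02]
 [ 2.11625148e-02 -1.17865568e-01 -9.92804037e-01  9.03703026e+02]
 [ 0.00000000e+00  0.00000000e+00  0.00000000e+00  1.00000000e+00]]
side [[413.76618171   0.         321.29261461]
 [  0.         413.76618171 204.66247649]
 [  0.           0.           1.        ]] [[ 9.32775942e-01 -1.97769392e-01  3.01357446e-01  3.00619150e+02]
 [-3.59884665e-01 -5.58050494e-01  7.47704938e-01 -5.39156220e+02]
 [ 2.02995202e-02 -8.05895101e-01 -5.91710246e-01  5.42497586e+02]
 [ 0.00000000e+00  0.00000000e+00  0.00000000e+00  1.00000000e+00]]
```

View pics/top0.png

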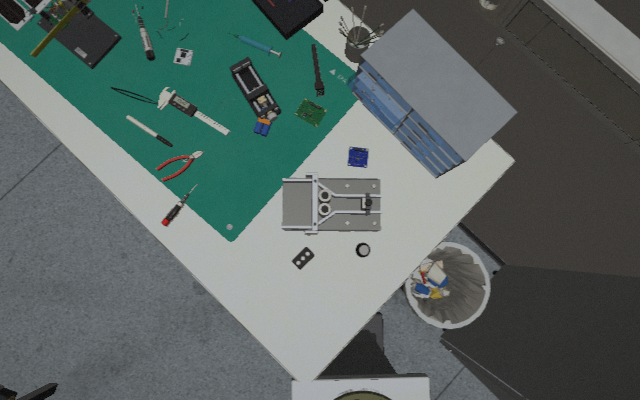

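View pics/side0.png

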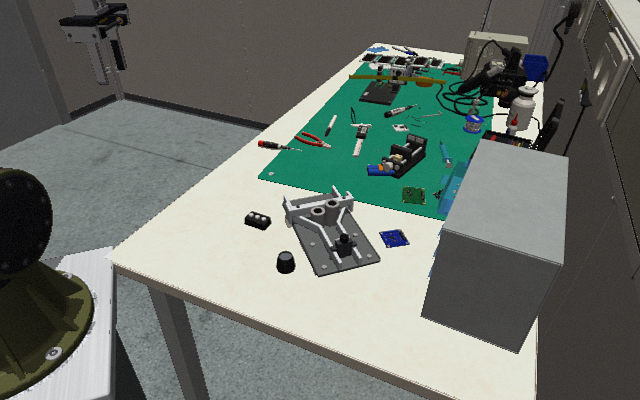

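The top view shows the feeder at columns 283-381 and rows 177-233. The carriage is near column 314, the sleeves near (324,196) and (324,209), and the stop near (368,203). Upstream is image-left, so roughly +y in the world. Next I'll measure the base rectangle.

```bash
cat > h.py <<'E'
import numpy as np,cv2
from cell import *
def ray(info,uv,z):
    K,T=info["intrinsics"],info["world_from_camera"]
    uv=np.atleast_2d(np.asarray(uv,float)); d=np.c_[uv,np.ones(len(uv))]@np.linalg.inv(K).T@T[:3,:3].T
    o=T[:3,3]; return o+d*((z-o[2])/d[:,2])[:,None]
def pix(info,p):
    K,T=info["intrinsics"],info["world_from_camera"]
    c=(np.atleast_2d(p)-T[:3,3])@T[:3,:3]; c=c@K.T; return c[:,:2]/c[:,2:]
E
python3 - <<'E'
from h import *
f=np.load("top0.npz");im=f["im"];i=camera_info("top")
hsv=cv2.cvtColor(im,cv2.COLOR_RGB2HSV)
m=np.zeros(im.shape[:2],np.uint8); sub=im[165:245,270:395].astype(int)
w=(sub.min(2)<175).astype(np.uint8)*255  # not bench
m[165:245,270:395]=w
m=cv2.morphologyEx(m,cv2.MORPH_CLOSE,np.ones((5,5)))
for c in cv2.findContours(m,0,2)[0]:
    if cv2.contourArea(c)<100: continue
    r=cv2.minAreaRect(c);b=cv2.boxPoints(r);p=ray(i,b,6)[:,:2];print(r,p.round(1).tolist(),[np.linalg.norm(p[k]-p[k-1]).round(1) for k in range(4)])
for uv,z in(((324,196),54),((324,209),54),((363,250),30),((303,258),20),((358,156),13)):print(uv,ray(i,uv,z).round(1))
c=im[165:270,270:400];cv2.imwrite("pics/topcrop.png",cv2.resize(c[:,:,::-1],None,fx=6,fy=5.7,interpolation=cv2.INTER_CUBIC)[:600])
E
```

```text
((332.0, 204.5), (79.0, 124.0), 90.0) [[652.3, 204.6], [648.6, -98.4], [456.4, -90.7], [461.4, 204.7]] [np.float64(191.0), np.float64(303.0), np.float64(192.4), np.float64(295.5)]
(324, 196) [[568.   75.9  54. ]]
(324, 209) [[538.1  76.5  54. ]]
(363, 250) [[443.7 -12.9  30. ]]
(303, 258) [[427.5 126.5  20. ]]
(358, 156) [[670.5  -9.7  13. ]]
```

View pics/topcrop.png

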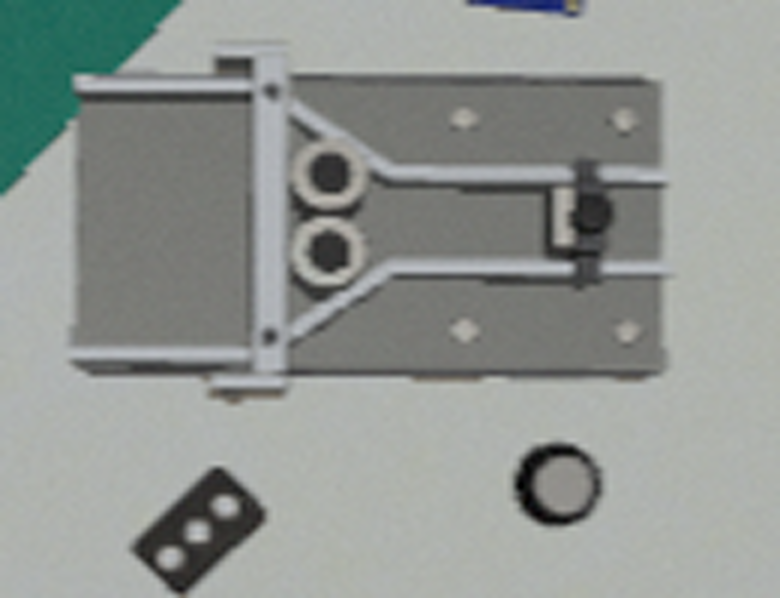

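Feeder yaw is near 0 with upstream along +y in the world. The mouth is near crop (385,220), which is about world (553, 50). The coupler, loupe and board are clear of the working area. I'll move the closed gripper above the feeder and take a wrist image.

```bash
python3 -m handwheel '0.6 -0.76 0.12 -0.92 1;0.6 -0.76 0.12 -0.92 1;0.6 -0.76 0.12 -0.92 1;0.6 -0.76 0.12 -0.92 1;0.6 -0.76 0.12 -0.92 1;0.6 -0.76 0.12 -0.92 1;0.6 -0.76 0.12 -0.92 1;0.6 -0.76 0.12 -0.92 1;0.6 -0.76 0.12 -0.92 1;0.6 -0.76 0.12 -0.92 1;0.6 -0.76 0.12 -0.92 1;0.6 -0.76 0.12 -0.92 1' 20; python3 -m handwheel '0.6 -0.76 0.12 -0.92 1;0.6 -0.76 0.12 -0.92 1;0.6 -0.76 0.12 -0.92 1;0 0 0 0 1;0 0 0 0 1;0 0 0 0 1;0 0 0 0 1'
python3 - <<'E'
from h import *
s=read_state();print(s["eef_pos"],s["eef_rot"],s["wrist_force"],s["joints"])
i=camera_info("wrist");im,d=camera("wrist");np.savez("w1.npz",im=im,d=d,K=i["intrinsics"],T=i["world_from_camera"]);print(i)
cv2.imwrite("pics/w1.png",im[:,:,::-1])
E
```

```text
clock: 1.1
eef_pos: [486.0, 146.8, 236.3]
eef_rot: [-3.141, -0.0, 1.807]
wrist_force: [0.4, 1.3, -0.4]
finger_gap: 17.5
finger_force: 0.0
clock: 1.68
eef_pos: [556.7, 58.3, 250.4]
eef_rot: [-3.141, -0.0, 1.572]
wrist_force: [0.0, 0.8, -0.1]
finger_gap: 0.4
finger_force: 0.0
[556.67506391  58.30408628 250.40420481] [-3.14117601e+00 -1.00887028e-04  1.57228782e+00] [ 0.04100765  0.75043718 -0.0611025 ] [3.88573017e-02 2.78595138e-01 1.38253990e+00 1.16853459e-04
 1.48087020e+00 3.73552658e-02]
{'intrinsics': array([[309.48302337,   0.        , 321.89760887],
       [  0.        , 309.48302337, 202.05047855],
       [  0.        ,   0.        ,   1.        ]]), 'world_from_camera': array([[ 9.99998542e-01,  1.40963035e-03, -9.63527593e-04,
         5.55471781e+02],
       [ 1.08525047e-03, -9.60378999e-01, -2.78695174e-01,
         1.40186035e+02],
       [-1.31820884e-03,  2.78693722e-01, -9.60379129e-01,
         4.56179391e+02],
       [ 0.00000000e+00,  0.00000000e+00,  0.00000000e+00,
         1.00000000e+00]])}
```

View pics/w1.png

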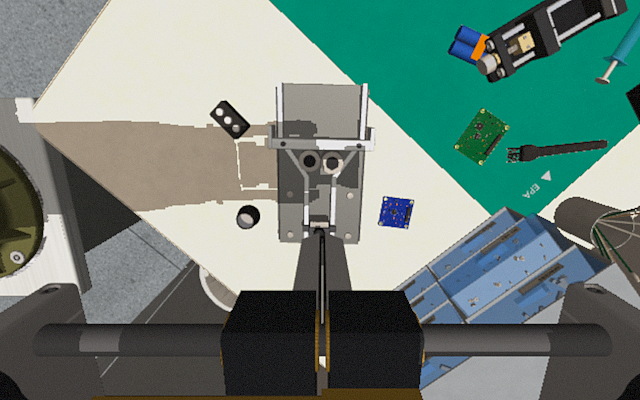

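The wrist view shows the sleeves at (310,161) and (333,163), the carriage at row 143 and the stop near (319,228). Depth should give heights and edges, so I'll measure with the point cloud.

```bash
cat > cloud.py <<'E'
from h import *
def cloud(d,K,T):
    v,u=np.indices(d.shape); p=np.stack([(u-K[0,2])/K[0,0]*d,(v-K[1,2])/K[1,1]*d,d],-1)
    P=p@T[:3,:3].T+T[:3,3]; P[d<=0]=np.nan; return P
E
python3 - <<'E'
from cloud import *
f=np.load("w1.npz");P=cloud(f["d"],f["K"],f["T"])
t=np.load("top0.npz");i=camera_info("top");Q=cloud(t["d"],i["intrinsics"],i["world_from_camera"])
for n,C in(("wrist",P),("top",Q)):
    A=C.reshape(-1,3);A=A[~np.isnan(A).any(1)]
    R=A[(A[:,0]>470)&(A[:,0]<650)&(A[:,1]>-110)&(A[:,1]<210)&(A[:,2]<70)]
    print(n,len(R),"z hist",np.histogram(R[:,2],bins=[-5,-2,2,4,8,12,20,22,26,30,40,43,46,50,53,56,60]))
    b=A[(A[:,0]>425)&(A[:,0]<450)&(A[:,1]>20)&(A[:,1]<60)];print("bench z",np.median(b[:,2]),b[:,2].std())
    for lo,hi in((3.5,9),(22,26),(40,47),(51,57)):
        S=R[(R[:,2]>lo)&(R[:,2]<hi)]
        if len(S)>4:
            r=cv2.minAreaRect(S[:,:2].astype(np.float32));print(lo,hi,len(S),r,S[:,:2].min(0).round(1),S[:,:2].max(0).round(1))
# profile map around feeder : rows y, z at few x
u=[(310,161),(333,163)]
for a in u: print(a,P[a[1]-6:a[1]+7:2,a[0]-12:a[0]+13:2,2].round(0).tolist())
E
```

```text
wrist 24090 z hist (array([ 149, 9059, 1082, 9499,  211,  205,   67, 1195,   69,  349,  705,
       1007,   41,   79,  372,    1]), array([-5, -2,  2,  4,  8, 12, 20, 22, 26, 30, 40, 43, 46, 50, 53, 56, 60]))
bench z -0.11958922916798542 0.8271329061720906
3.5 9 9804 ((567.337646484375, 75.31828308105469), (268.9189758300781, 158.25424194335938), 88.65604400634766) [486. -60.] [649.4 208.8]
22 26 1195 ((550.207275390625, 68.2728271484375), (217.5592803955078, 133.02476501464844), 88.82302856445312) [484.8 -40.1] [617.7 178.2]
40 47 1741 ((551.7637939453125, 45.809471130371094), (151.993408203125, 141.0878143310547), 88.95398712158203) [482.2 -29.9] [623.4 123. ]
51 57 450 ((562.8072509765625, 32.637611389160156), (117.167724609375, 28.313005447387695), 83.85911560058594) [542.6 -25. ] [581.3  90.9]
top 9650 z hist (array([ 345, 3282,  993, 3095,  482,  130,   44,  369,   52,  109,  224,
        306,   45,   50,  102,   17]), array([-5, -2,  2,  4,  8, 12, 20, 22, 26, 30, 40, 43, 46, 50, 53, 56, 60]))
bench z 0.25421393667033954 1.367890709595377
3.5 9 3628 ((561.5009765625, 51.093338
[... 945 characters left out ...]
0, 44.0, 41.0, 42.0, 42.0, 43.0, 40.0, 41.0, 6.0, 53.0], [22.0, 42.0, 42.0, 42.0, 41.0, 43.0, 42.0, 43.0, 42.0, 41.0, 5.0, 8.0, 54.0]]
(333, 163) [[31.0, 55.0, 53.0, 55.0, 52.0, 55.0, 55.0, 53.0, 54.0, 55.0, 50.0, 6.0, 12.0], [52.0, 54.0, 52.0, 54.0, 54.0, 52.0, 54.0, 55.0, 55.0, 54.0, 54.0, 9.0, 23.0], [53.0, 54.0, 53.0, 54.0, 54.0, 53.0, 55.0, 55.0, 55.0, 53.0, 54.0, 21.0, 23.0], [53.0, 54.0, 54.0, 53.0, 55.0, 54.0, 55.0, 54.0, 53.0, 55.0, 54.0, 23.0, 24.0], [53.0, 55.0, 53.0, 55.0, 54.0, 54.0, 55.0, 56.0, 54.0, 53.0, 54.0, 24.0, 24.0], [54.0, 54.0, 55.0, 54.0, 55.0, 55.0, 55.0, 56.0, 53.0, 53.0, 53.0, 24.0, 6.0], [5.0, 53.0, 54.0, 54.0, 54.0, 53.0, 52.0, 53.0, 54.0, 53.0, 51.0, 6.0, 6.0]]
```

```bash
cat > meas.py <<'E'
from cloud import *
def circ(C,lo,hi,box):
    m=((C[...,2]>lo)&(C[...,2]<hi)&(C[...,0]>box[0])&(C[...,0]<box[1])&(C[...,1]>box[2])&(C[...,1]<box[3])).astype(np.uint8)
    n,l,s,_=cv2.connectedComponentsWithStats(m); k=1+np.argmax(s[1:,4]); p=C[l==k][:,:2].astype(np.float32)
    return cv2.minEnclosingCircle(p), (p.min(0)+p.max(0))/2
def line(C,lo,hi,box):
    m=(C[...,2]>lo)&(C[...,2]<hi)&(C[...,0]>box[0])&(C[...,0]<box[1])&(C[...,1]>box[2])&(C[...,1]<box[3])
    p=C[m][:,:2].astype(np.float32); vx,vy,x,y=cv2.fitLine(p,cv2.DIST_HUBER,0,.01,.01).ravel(); return np.degrees(np.arctan2(vy,vx)),x,y,len(p),p.min(0),p.max(0)
E
python3 - <<'E'
from meas import *
np.set_printoptions(precision=1,suppress=True)
f=np.load("w1.npz");P=cloud(f["d"],f["K"],f["T"])
t=np.load("top0.npz");i=camera_info("top");Q=cloud(t["d"],i["intrinsics"],i["world_from_camera"])
for n,C in(("wrist",P),("top",Q)):
    print(n,"tall",circ(C,49,58,(550,600,60,110)),"short",circ(C,39,46,(520,557,60,91)))
    print("knob",circ(C,50,60,(540,570,-50,10)))
    print("bar",line(C,40,48,(480,630,96,135)))
    print("laneL",line(C,21,27,(525,545,-60,35)),"laneR",line(C,21,27,(560,585,-60,35)))
    print("upL",line(C,21,27,(480,510,110,190)),"upR",line(C,21,27,(595,630,110,190)))
E
```

```text
wrist tall (((567.8130493164062, 76.36549377441406), 15.000986099243164), array([567.6,  76.3], dtype=float32)) short (((537.1563720703125, 76.92298889160156), 14.976593971252441), array([536.9,  76.4], dtype=float32))
knob (((549.6395874023438, -22.352203369140625), 7.241031646728516), array([549.6, -20.7], dtype=float32))
bar (np.float32(-0.72326756), np.float32(551.1818), np.float32(101.741905), 995, array([482.2,  96. ], dtype=float32), array([623.4, 123. ], dtype=float32))
laneL (np.float32(89.56141), np.float32(531.66077), np.float32(1.8323717), 177, array([528.2, -40.8], dtype=float32), array([544.8,  34.3], dtype=float32)) laneR (np.float32(-89.73729), np.float32(569.84283), np.float32(3.4492495), 163, array([561.1, -37.1], dtype=float32), array([572.9,  34.6], dtype=float32))
upL (np.float32(87.99662), np.float32(497.57492), np.float32(145.4252), 263, array([484.8, 110. ], dtype=float32), array([501.4, 178.2], dtype=float32)) upR (np.float32(89.14276), np.float32(609.9945), np.float32(143.60912), 249, array([606.5, 110.2], dtype=float32), array([618. , 175.9], dtype=float32)
[... 393 characters left out ...]
78), 282, array([486.6,  96. ], dtype=float32), array([626.8, 122.8], dtype=float32))
laneL (np.float32(88.25323), np.float32(534.1226), np.float32(-13.28744), 66, array([532. , -56.7], dtype=float32), array([539.5,  33.3], dtype=float32)) laneR (np.float32(89.250656), np.float32(573.15686), np.float32(-10.094471), 102, array([570. , -58.4], dtype=float32), array([576.4,  34.7], dtype=float32))
upL (np.float32(86.920456), np.float32(500.9673), np.float32(144.9557), 59, array([497. , 111.4], dtype=float32), array([502.6, 177. ], dtype=float32)) upR (np.float32(88.681274), np.float32(613.46454), np.float32(145.47), 69, array([610.6, 110. ], dtype=float32), array([621. , 174.2], dtype=float32))
```

Run:
```python
from meas import *
np.set_printoptions(precision=1,suppress=True)
f=np.load("w1.npz");P=cloud(f["d"],f["K"],f["T"])
for lo,hi in((245,252),(252,258),(258,266),(266,276),(276,290),(290,310)):
    m=(P[...,2]>lo)&(P[...,2]<hi)&(abs(P[...,0]-556)<70)&(abs(P[...,1]-58)<40)
    p=P[m]; v,u=np.nonzero(m)
    if len(p): print(lo,hi,len(p),p.min(0),p.max(0),u.min(),u.max(),v.min(),v.max())
c=cv2.resize(cv2.imread("pics/w1.png")[120:300,250:400],None,fx=4,fy=3.3,interpolation=cv2.INTER_CUBIC);cv2.imwrite("pics/w1c.png",c)
```

```text
276 290 256 [543.   65.8 276.9] [567.2  68.5 290. ] 301 342 234 244
290 310 690 [542.7  66.  290. ] [567.5  69.  310. ] 298 345 241 259
```

View pics/w1c.png

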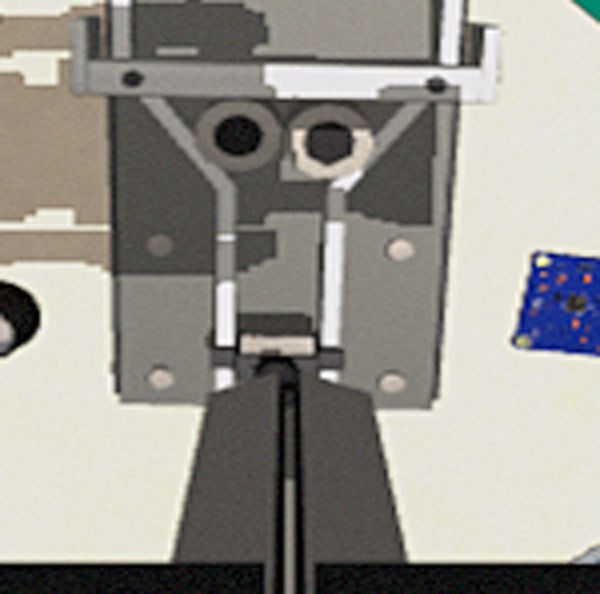

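The crop shows the fingers 24 mm wide, centred 1.5 mm left of the TCP in wrist depth. That puts the wrist correction at +1.5 mm in x, which agrees with the two-view average. The tall sleeve is on the +x side at about (569,76.4). The finger tip is not clearly visible, so I'll go to z=90 in front of the tall sleeve and check it in the side view.

```bash
python3 -m handwheel '0.2 -0.13 -1 0.18 1;0.2 -0.13 -1 -0.18 1;0 0 -1 0 1;0 0 -1 0 1;0 0 0 0 1;0 0 0 0 1;0 0 0 0 1'
python3 - <<'E'
from h import *
s=read_state();print(s["eef_pos"],s["eef_rot"],s["wrist_force"])
i=camera_info("side");im,d=camera("side");np.savez("s1.npz",im=im,d=d)
p=s["eef_pos"];print(pix(i,[p,p+[12,8,0],p+[-12,-8,0],p+[0,0,27]]))
u,v=pix(i,p)[0].astype(int);cv2.imwrite("pics/s1.png",cv2.resize(im[v-60:v+60,u-70:u+70,::-1],None,fx=5,fy=5,interpolation=cv2.INTER_CUBIC));print(u,v)
E
```

```text
clock: 2.32
eef_pos: [574.3, 47.6, 93.3]
eef_rot: [3.138, -0.0, 1.572]
wrist_force: [0.9, 0.4, 0.8]
finger_gap: 0.6
finger_force: 0.0
[574.30702511  47.57339014  93.33841598] [ 3.13845681e+00 -4.59881814e-05  1.57153588e+00] [0.89251658 0.42857335 0.77935357]
[[339.70387381 194.36937888]
 [343.80084822 190.94160226]
 [335.50572919 197.88180064]
 [340.37954009 182.47838491]]
339 194
```

View pics/s1.png

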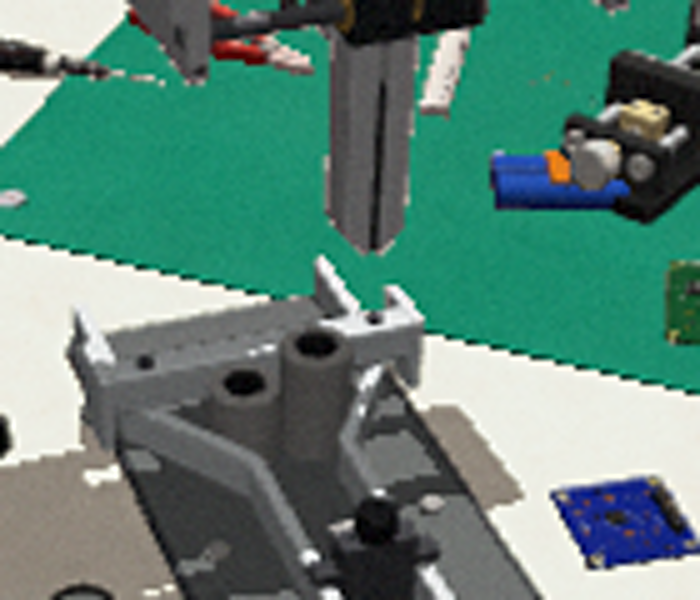

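Run:
```python
from meas import *
np.set_printoptions(precision=1,suppress=True)
f=np.load("s1.npz");i=camera_info("side");print(read_state()["eef_pos"],grip_point_offset)
C=cloud(f["d"],i["intrinsics"],i["world_from_camera"])
m=(abs(C[...,0]-574)<25)&(abs(C[...,1]-48)<25)&(C[...,2]>75)&(C[...,2]<200);p=C[m]
print(len(p),p.min(0),p.max(0))
for x in range(556,594,4):
    q=p[(p[:,0]>=x)&(p[:,0]<x+4)]
    if len(q): print(x,len(q),np.sort(q[:,2])[:4],q[:,1].min(),q[:,1].max())
```

```text
[574.6  47.5  93.7] 18.8
595 [561.9  35.2 120.3] [588.6  57.3 199.9]
560 132 [132.4 133.2 133.2 133.7] 36.90836220113715 56.56590159603911
564 86 [129.3 130.  130.  131.3] 35.8205717747104 57.302601376416874
568 75 [124.3 125.9 126.3 127.5] 35.19580467805474 40.966611788137925
572 62 [123.2 123.7 123.8 126.4] 36.43911511713202 41.13962351021894
576 98 [120.3 121.1 123.7 124.3] 35.32049396930233 46.32455542902892
580 67 [124.  125.4 125.7 127.8] 36.02074027450044 39.60732089656881
584 66 [128.8 131.7 132.  132.8] 35.58948075209821 39.641199484043455
588 9 [142.  143.9 145.5 147.6] 37.63943029070663 38.957083498884344
```

Both cameras put the visible finger end about 26 mm above the reported TCP. I'll settle this with a gentle touch probe on clear bench at about (654,80).

```bash
python3 -m handwheel '1 0.3 0 0 1;1 0.3 0 0 1;0 0 -0.9 0 1;0 0 -0.9 0 1;0 0 -0.2 0 1;0 0 0 0 1;0 0 0 0 1'; python3 -m handwheel '0 0 -0.05 0 1;0 0 -0.05 0 1;0 0 -0.03 0 1;0 0 -0.03 0 1;0 0 -0.03 0 1;0 0 0 0 1;0 0 0 0 1'
```

```text
clock: 2.95
eef_pos: [654.0, 71.0, 13.3]
eef_rot: [3.139, -0.0, 1.571]
wrist_force: [1.1, 0.7, 0.3]
finger_gap: 0.5
finger_force: 0.0
clock: 3.53
eef_pos: [653.0, 70.9, 3.0]
eef_rot: [-3.142, -0.0, 1.571]
wrist_force: [-0.3, -0.1, -0.2]
finger_gap: 0.6
finger_force: 0.0
```

```bash
python3 -m handwheel '0 0 -0.03 0 1;0 0 -0.03 0 1;0 0 -0.03 0 1;0 0 0 0 1;0 0 0 0 1'; python3 -m handwheel '0 0 -0.03 0 1;0 0 -0.03 0 1;0 0 -0.03 0 1;0 0 0 0 1;0 0 0 0 1'
python3 - <<'E'
from meas import *
np.set_printoptions(precision=1,suppress=True)
s=read_state();print(s["eef_pos"],s["wrist_force"]);P0=s["eef_pos"]
i=camera_info("side");im,d=camera("side");C=cloud(d,i["intrinsics"],i["world_from_camera"])
p=C[(abs(C[...,0]-P0[0])<20)&(abs(C[...,1]-P0[1])<15)&(C[...,2]>8)&(C[...,2]<120)];print(len(p),np.sort(p[:,2])[:6])
u,v=pix(i,P0)[0].astype(int);cv2.imwrite("pics/s2.png",cv2.resize(im[v-60:v+60,u-70:u+70,::-1],None,fx=4,fy=4,interpolation=cv2.INTER_CUBIC));print(u,v)
E
```

```text
clock: 3.95
eef_pos: [653.0, 70.9, -0.8]
eef_rot: [-3.141, 0.0, 1.571]
wrist_force: [-0.5, -0.2, -0.4]
finger_gap: -0.0
finger_force: 0.0
clock: 4.37
eef_pos: [653.0, 70.9, -4.4]
eef_rot: [-3.141, 0.0, 1.571]
wrist_force: [-0.2, 0.5, 0.4]
finger_gap: 0.4
finger_force: 0.0
[653.   70.9  -4.4] [-0.2  0.5  0.4]
493 [21.4 24.  24.1 24.8 25.7 26.4]
367 218
```

View pics/s2.png

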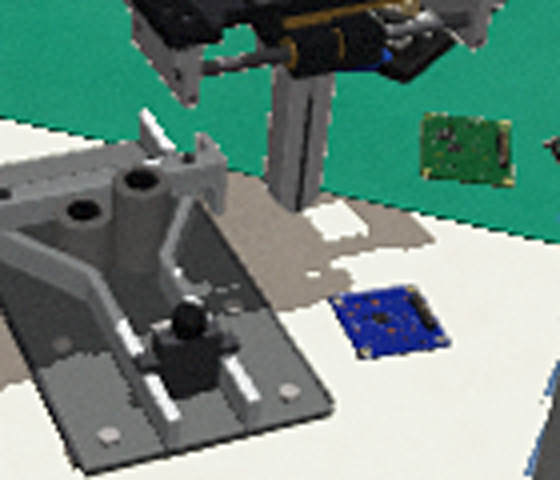

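There is no contact even at TCP z = -4.4, so the real closed tip is about 26 mm behind the reported TCP. I'll continue the probe down to get an exact value.

```bash
python3 -m handwheel '0 0 -0.2 0 1;0 0 -0.1 0 1;0 0 -0.05 0 1;0 0 0 0 1;0 0 0 0 1'; for k in 1; do python3 -m handwheel '0 0 -0.03 0 1;0 0 -0.03 0 1;0 0 0 0 1;0 0 0 0 1'; done; python3 -m handwheel '0 0 -0.03 0 1;0 0 0 0 1;0 0 0 0 1'
```

```text
clock: 4.83
eef_pos: [652.9, 70.9, -18.5]
eef_rot: [-3.141, 0.0, 1.57]
wrist_force: [0.5, -0.3, -0.5]
finger_gap: 0.4
finger_force: 0.0
clock: 5.17
eef_pos: [653.1, 71.0, -20.7]
eef_rot: [-3.142, -0.0, 1.571]
wrist_force: [0.1, 0.5, -0.6]
finger_gap: 0.5
finger_force: 0.0
clock: 5.42
eef_pos: [653.0, 70.9, -21.9]
eef_rot: [-3.142, 0.0, 1.571]
wrist_force: [-0.0, -0.1, -0.0]
finger_gap: 0.2
finger_force: 0.0
```

```bash
python3 -m handwheel '0 0 -0.03 0 1;0 0 -0.02 0 1;0 0 0 0 1;0 0 0 0 1'; python3 -m handwheel '0 0 -0.02 0 1;0 0 -0.02 0 1;0 0 0 0 1;0 0 0 0 1';  python3 -m handwheel '0 0 -0.02 0 1;0 0 0 0 1;0 0 0 0 1'
```

```text
clock: 5.75
eef_pos: [653.0, 71.0, -23.9]
eef_rot: [-3.141, 0.0, 1.571]
wrist_force: [0.4, 0.2, 0.0]
finger_gap: 0.2
finger_force: 0.0
clock: 6.08
eef_pos: [653.0, 71.0, -25.5]
eef_rot: [-3.142, -0.0, 1.571]
wrist_force: [-0.7, -0.7, -0.2]
finger_gap: 0.5
finger_force: 0.0
clock: 6.33
eef_pos: [653.0, 70.9, -26.3]
eef_rot: [-3.141, 0.0, 1.571]
wrist_force: [-0.1, -0.2, 0.7]
finger_gap: 0.5
finger_force: 0.0
```

```bash
for x in 1 2; do :; done; python3 -m handwheel '0 0 -0.02 0 1;0 0 0 0 1;0 0 0 0 1'; python3 -m handwheel '0 0 -0.02 0 1;0 0 0 0 1;0 0 0 0 1';  python3 -m handwheel '0 0 -0.02 0 1;0 0 0 0 1;0 0 0 0 1'
```

```text
clock: 6.58
eef_pos: [653.2, 71.0, -26.6]
eef_rot: [3.141, 0.0, 1.571]
wrist_force: [-1.9, 0.4, 5.9]
finger_gap: 0.4
finger_force: 2.6
clock: 6.83
eef_pos: [653.2, 71.0, -26.6]
eef_rot: [3.141, 0.0, 1.571]
wrist_force: [-6.8, -0.0, 13.2]
finger_gap: 0.3
finger_force: 6.4
clock: 7.08
eef_pos: [653.2, 71.0, -26.7]
eef_rot: [3.141, 0.0, 1.571]
wrist_force: [-9.9, -1.8, 19.0]
finger_gap: 0.3
finger_force: 10.0
```

Contact is at TCP z = -26.6, so the tip is TCP + 26.6 mm, and stiffness is about 8.5 N/mm. I'll work with the tip near 28.5 mm (TCP z about 2). First I go back in front of the tall sleeve.

```bash
python3 -m handwheel '0 0 0.75 0 1;0 0 0.75 0 1;0 0 0.75 0 1;-1 -0.2 0 0 1;-1 -0.2 0 0 1;0 -0.2 -0.5 0 1;0 0 -0.5 0 1;0 0 -0.3 0 1;0 0 -0.17 0 1;0 0 0 0 1;0 0 0 0 1;0 0 0 0 1'
```

```text
clock: 8.08
eef_pos: [573.7, 47.1, 3.2]
eef_rot: [3.141, -0.0, 1.571]
wrist_force: [-0.2, 0.7, 0.8]
finger_gap: 0.6
finger_force: 0.0
```

```bash
python3 -m handwheel '0 0.05 -0.03 0 1;0 0.05 0 0 1;0 0.05 0 0 1;0 0.05 0 0 1;0 0.05 0 0 1;0 0 0 0 1'; python3 -m handwheel '0 0.06 0 0 1;0 0.06 0 0 1;0 0.06 0 0 1;0 0.06 0 0 1;0 0.06 0 0 1;0 0.06 0 0 1;0 0 0 0 1'
```

```text
clock: 8.58
eef_pos: [573.2, 57.2, 1.6]
eef_rot: [3.141, 0.0, 1.571]
wrist_force: [-0.0, -1.7, 0.9]
finger_gap: 0.5
finger_force: 0.9
clock: 9.17
eef_pos: [573.0, 71.9, 1.3]
eef_rot: [-3.142, -0.0, 1.571]
wrist_force: [0.1, -0.8, 0.6]
finger_gap: 0.3
finger_force: 0.4
```

```bash
python3 -m handwheel '0 0.05 0 0 1;0 0.05 0 0 1;0 0.05 0 0 1;0 0.05 0 0 1;0 0.05 0 0 1;0 0.05 0 0 1;0 0.05 0 0 1;0 0.05 0 0 1;0 0 0 0 1;0 0 0 0 1'
cat > look.py <<'E'
from meas import *
import sys
np.set_printoptions(precision=1,suppress=True)
s=read_state();print("tcp",s["eef_pos"],s["wrist_force"])
im,d=camera("top");i=camera_info("top");C=cloud(d,i["intrinsics"],i["world_from_camera"]);C[...,0]-=1.6  # bias to mean frame
cv2.imwrite(f"pics/{sys.argv[1]}.png",im[165:270,270:400,::-1].repeat(5,0).repeat(5,1))
c=cv2.HoughCircles(cv2.resize(cv2.cvtColor(im,7)[165:245,280:390],None,fx=6,fy=6,interpolation=2),cv2.HOUGH_GRADIENT,1,50,param1=80,param2=20,minRadius=32,maxRadius=44)
if c is not None:
    for u,v,r in c[0]:
        for z in(42,54): print("circ",r/6,ray(i,((u+.5)/6-.5+280,(v+.5)/6-.5+165),z)[0]-[1.6,0,0])
for n,lo,hi,b in(("z54",49,58,(535,590,30,150)),("z42",39,44,(520,570,20,98))):
    m=((C[...,2]>lo)&(C[...,2]<hi)&(C[...,0]>b[0])&(C[...,0]<b[1])&(C[...,1]>b[2])&(C[...,1]<b[3])).astype(np.uint8)
    k,l,st,_=cv2.connectedComponentsWithStats(m)
    for j in range(1,k):
        if st[j,4]>15: p=C[l==j];print(n,st[j,4],cv2.minEnclosingCircle(p[:,:2].astype(np.float32)),p[:,:2].min(0),p[:,:2].max(0))
E
python3 look.py l1
```

```text
clock: 10.0
eef_pos: [573.0, 87.8, 1.3]
eef_rot: [-3.141, -0.0, 1.571]
wrist_force: [0.2, 0.0, 0.1]
finger_gap: 0.5
finger_force: 0.0
tcp [573.   87.8   1.3] [0.2 0.  0.1]
```

View pics/l1.png

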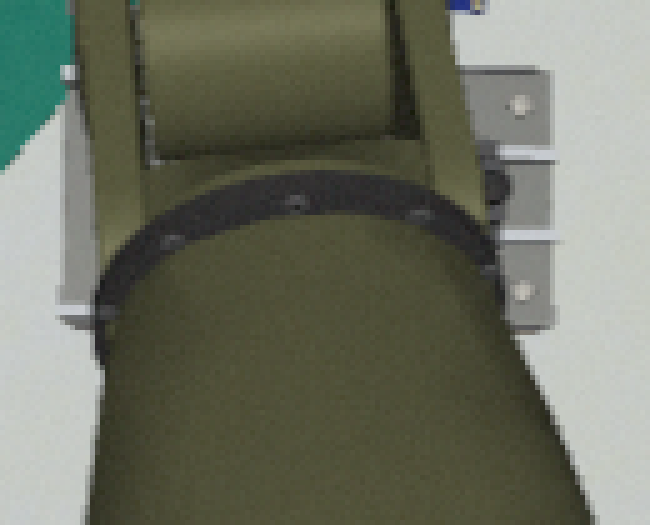

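The arm hides the scene from the top camera, so I'll use the wrist camera.

```bash
cat > look.py <<'E'
from meas import *
import sys
np.set_printoptions(precision=1,suppress=True)
s=read_state();print("tcp",s["eef_pos"],s["wrist_force"],s["clock"])
i=camera_info("wrist");im,d=camera("wrist");C=cloud(d,i["intrinsics"],i["world_from_camera"])
T=i["world_from_camera"];C[...,:2]+=1.5*T[:2,0]  # measured camera bias along its x
cv2.imwrite(f"pics/{sys.argv[1]}.png",im[:,:,::-1])
for n,lo,hi,b in(("tall",49,58,(530,600,-30,160)),("short",39.5,43,(525,570,-30,150)),("bar",40,48,(470,640,70,180))):
    m=((C[...,2]>lo)&(C[...,2]<hi)&(C[...,0]>b[0])&(C[...,0]<b[1])&(C[...,1]>b[2])&(C[...,1]<b[3])).astype(np.uint8)
    k,l,st,_=cv2.connectedComponentsWithStats(m)
    for j in range(1,k):
        if st[j,4]>40: p=C[l==j];c,r=cv2.minEnclosingCircle(p[:,:2].astype(np.float32));print(n,st[j,4],np.array(c),r,p[:,:2].min(0),p[:,:2].max(0))
E
python3 look.py l2
```

```text
tcp [573.   87.7   1.3] [-0.5 -0.8 -0.2] 10.05
tall 2673 [572.3 110. ] 18.345582962036133 [555.2  95.3] [585.3 127.5]
short 219 [547.6 141.9] 22.38814926147461 [525.2 138.1] [570.  142.6]
short 41 [563.8 125.2] 7.326866626739502 [557.7 121.2] [569.9 129.4]
short 1613 [539.2  77.8] 15.016022682189941 [525.  65.] [554.   92.5]
bar 7606 [555.7 143.2] 71.25682067871094 [485.2 117.4] [626.2 159.3]
bar 53 [581.7  97. ] 3.4834342002868652 [578.3  96.7] [585.2  98. ]
bar 1437 [539.2  77.9] 14.871145248413086 [524.6  70.1] [553.6  92.5]
```

View pics/l2.png

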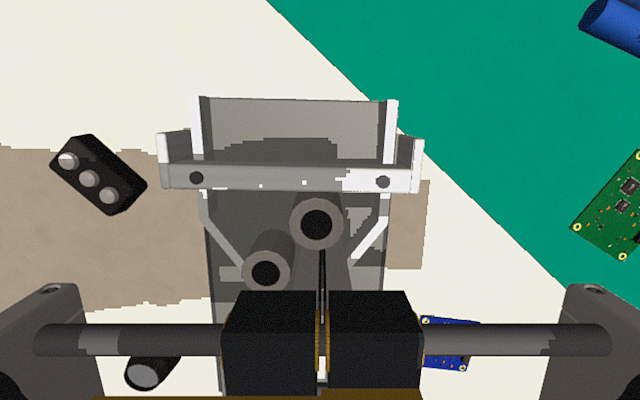

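Tall is now about (570,111), roughly 60 mm upstream of the mouth. Short is at (539,78) and the carriage face is near y=126. I'll retreat, lift, turn +34° and come down at the short sleeve's outer rear side.

```bash
python3 -m handwheel '0 -0.12 0 0 1;0 0 0.6 0 1;0 0 0.6 0.8 1;-0.31 0.11 0 1 1;-0.31 0.11 0 1 1;-0.31 0.11 0 1 1;-0.31 0.115 0 1 1;0 0 0 1 1;0 0 0 1 1;0 0 0 0 1;0 0 0 0 1'; python3 -m handwheel '0 0 -0.5 0 1;0 0 -0.4 0 1;0 0 -0.3 0 1;0 0 0 0 1;0 0 0 0 1'; python3 look.py l3
```

```text
clock: 11.02
eef_pos: [523.5, 100.2, 49.4]
eef_rot: [3.141, -0.0, 2.161]
wrist_force: [0.8, -1.1, 0.4]
finger_gap: 0.4
finger_force: 0.0
clock: 11.43
eef_pos: [523.3, 100.3, 1.2]
eef_rot: [-3.141, -0.0, 2.163]
wrist_force: [-0.0, 0.3, 0.1]
finger_gap: 0.3
finger_force: 0.0
tcp [523.3 100.3   1.2] [-0.   0.3  0.1] 11.4333
tall 1382 [569.5 113.6] 15.285934448242188 [554.5 104.7] [584.6 128.3]
short 197 [547.4 142.6] 22.04741859436035 [525.3 139.4] [569.4 143.4]
short 112 [560.1 115.8] 11.080740928649902 [554.6 105. ] [563.4 126.6]
bar 6641 [555.9 143.9] 71.76297760009766 [485.  103.2] [626.6 160.1]
bar 245 [518.2 108.7] 12.244174003601074 [508.  101.8] [528.5 115.8]
```

View pics/l3.png

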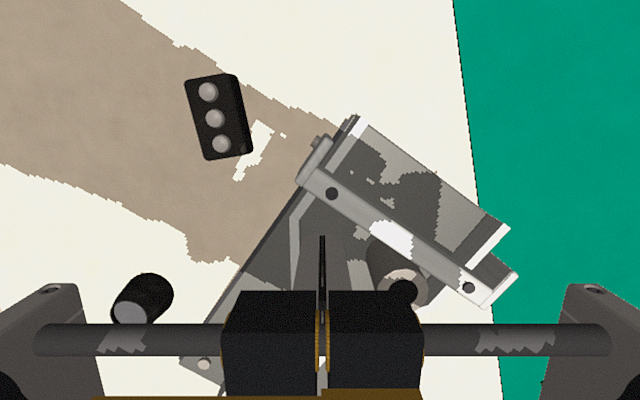

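```bash
python3 -m handwheel '0.028 -0.041 0.01 0 1;0.028 -0.041 0.01 0 1;0.028 -0.041 0 0 1;0.028 -0.041 0 0 1;0.028 -0.041 0 0 1;0.028 -0.041 0 0 1;0 0 0 0 1'; python3 -m handwheel '0.028 -0.041 0 0 1;0.028 -0.041 0 0 1;0.028 -0.041 0 0 1;0.028 -0.041 0 0 1;0.028 -0.041 0 0 1;0 0 0 0 1'
```

```text
clock: 12.07
eef_pos: [530.4, 90.2, 2.2]
eef_rot: [3.141, 0.0, 2.164]
wrist_force: [0.7, 0.4, -0.3]
finger_gap: 0.5
finger_force: 0.0
clock: 12.57
eef_pos: [536.0, 82.0, 2.1]
eef_rot: [3.142, 0.0, 2.164]
wrist_force: [0.4, -0.5, 0.6]
finger_gap: 0.8
finger_force: 0.0
```

```bash
python3 -m handwheel '0.028 -0.041 0 0 1;0.028 -0.041 0 0 1;0.028 -0.041 0 0 1;0.028 -0.041 0 0 1;0 0 0 0 1'; python3 -m handwheel '0.01 -0.045 0 0 1;0.01 -0.045 0 0 1;0.01 -0.05 0 0 1;0 -0.05 0 0 1;0 -0.05 0 0 1;0 0 0 0 1;0 0 0 0 1';python3 look.py l4
```

```text
clock: 12.98
eef_pos: [540.5, 75.4, 2.1]
eef_rot: [3.142, 0.0, 2.164]
wrist_force: [0.6, -0.1, 0.4]
finger_gap: 0.4
finger_force: 0.0
clock: 13.57
eef_pos: [541.5, 66.0, 2.2]
eef_rot: [3.141, 0.0, 2.164]
wrist_force: [-0.0, 0.4, 0.4]
finger_gap: 0.1
finger_force: 0.0
tcp [541.5  66.    2.2] [-0.   0.4  0.4] 13.5667
tall 2380 [569.5 113.4] 15.064178466796875 [554.7  98.6] [584.3 128.1]
tall 255 [538.3  75.9] 9.874738693237305 [530.   70.6] [546.7  81.7]
short 51 [534.5 142.8] 7.466353416442871 [527.  140.3] [541.9 143.1]
short 91 [562.1 115.1] 12.492444038391113 [554.7 103. ] [565.3 127.2]
short 93 [536.1  74.8] 11.962095260620117 [526.1  68. ] [546.   81.5]
bar 7645 [555.9 144.2] 71.72755432128906 [485.1 100.4] [626.8 160.2]
bar 212 [537.6  75.9] 10.311979293823242 [529.   70.1] [546.2  81.8]
```

```bash
python3 -m handwheel '0 0 0 0 1;0 0 0 0 1;0 -0.05 0 0 1;0 -0.05 0 0 1;0 -0.05 0 0 1;0 -0.05 0 0 1;0 -0.05 0 0 1;0 -0.05 0 0 1;0 0 0 0 1'; python3 -m handwheel '0 -0.05 0 0 1;0 -0.05 0 0 1;0 -0.05 0 0 1;0 -0.05 0 0 1;0 -0.05 0 0 1;0 -0.05 0 0 1;0 0 0 0 1;0 0 0 0 1'
python3 - <<'E'
from meas import *
i=camera_info("side");im,d=camera("side");C=cloud(d,i["intrinsics"],i["world_from_camera"])
cv2.imwrite("pics/s3.png",cv2.resize(im[150:290,250:410,::-1],None,fx=4.5,fy=4.2,interpolation=2))
print(circ(C,39,45,(530,575,-10,60)))
E
```

```text
clock: 14.37
eef_pos: [541.5, 53.7, 2.1]
eef_rot: [-3.142, 0.0, 2.164]
wrist_force: [0.3, 0.8, 0.5]
finger_gap: 0.3
finger_force: 0.0
clock: 15.03
eef_pos: [541.6, 42.0, 2.2]
eef_rot: [3.141, 0.0, 2.164]
wrist_force: [-0.3, 1.0, -0.2]
finger_gap: 0.4
finger_force: 0.0
(((549.0221557617188, 26.10055160522461), 23.579740524291992), array([550.14624 ,  23.262976], dtype=float32))
```

View pics/s3.png

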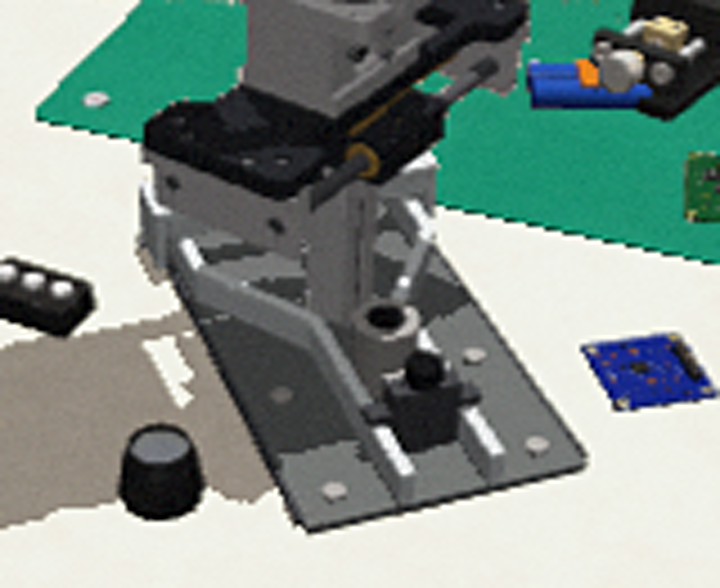

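Short is upright in the lane near y_f = -29. Next I go over to behind the carriage, facing along the lane.

```bash
python3 -m handwheel '-0.05 0.1 0 0 1;0 0 0.65 0 1;0 0 0.65 -1 1;0.1 0.7 0 -1 1;0.1 0.7 0 -1 1;0.1 0.7 0 -1 1;0.085 0.675 0 -1 1;0 0 0 -1 1;0 0 0 -1 1;0 0 0 0 1;0 0 0 0 1;0 0 0 0 1'; python3 look.py l5
```

```text
clock: 16.08
eef_pos: [554.8, 157.1, 54.2]
eef_rot: [3.142, -0.0, 1.556]
wrist_force: [0.3, 0.1, 0.1]
finger_gap: 0.6
finger_force: 0.0
tcp [554.8 157.1  54.2] [0.3 0.1 0.1] 16.0833
tall 229 [578.7 118.1] 10.063224792480469 [573.7 108.5] [584.  126.9]
short 48 [531.7 142.5] 6.222723960876465 [525.5 140.2] [537.9 143.2]
short 213 [552.9  21.6] 14.82907485961914 [548.3   6.8] [556.4  36.4]
bar 1354 [510.2 143.6] 28.535247802734375 [484.8 128.5] [537.9 159.3]
bar 1447 [599.6 141. ] 29.943115234375 [571.4 116.5] [626.4 156.6]
```

View pics/l5.png

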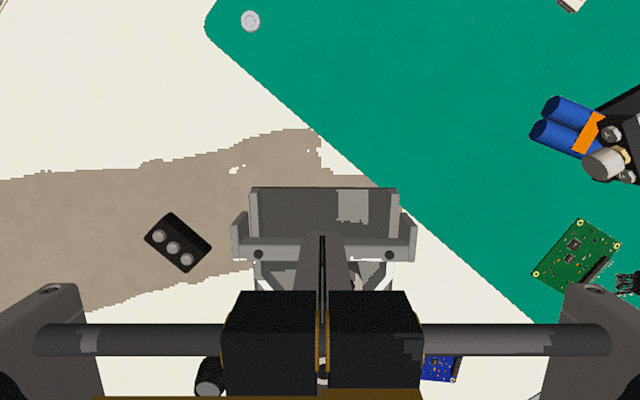

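```bash
python3 -m handwheel '0 0 -0.5 0 1;0 0 -0.5 0 1;0 0 -0.5 0 1;0 0 0 0 1;0 0 0 0 1'; python3 -m handwheel '0 -0.05 0 0 1;0 -0.05 0 0 1;0 -0.05 0 0 1;0 -0.05 0 0 1;0 -0.05 0 0 1;0 -0.05 0 0 1;0 0 0 0 1'; python3 -m handwheel '0 -0.06 0 0 1;0 -0.06 0 0 1;0 -0.06 0 0 1;0 -0.06 0 0 1;0 -0.06 0 0 1;0 -0.06 0 0 1;0 -0.06 0 0 1;0 -0.06 0 0 1'
```

```text
clock: 16.55
eef_pos: [554.5, 156.9, -6.1]
eef_rot: [-3.14, 0.0, 1.554]
wrist_force: [0.9, -0.4, -0.1]
finger_gap: 0.6
finger_force: 0.0
clock: 17.13
eef_pos: [555.0, 144.9, -5.6]
eef_rot: [3.141, -0.0, 1.553]
wrist_force: [0.7, 2.6, 1.1]
finger_gap: 0.7
finger_force: 0.6
clock: 17.8
eef_pos: [554.7, 125.7, -6.0]
eef_rot: [-3.141, 0.0, 1.553]
wrist_force: [-0.0, 3.5, 1.8]
finger_gap: 0.5
finger_force: 1.9
```

```bash
python3 -m handwheel '-0.001 -0.05 0 0 1;-0.001 -0.05 0 0 1;-0.001 -0.05 0 0 1;-0.001 -0.05 0 0 1;-0.001 -0.05 0 0 1;-0.001 -0.05 0 0 1;-0.001 -0.05 0 0 1;-0.001 -0.05 0 0 1'; python3 -m handwheel '-0.001 -0.04 0 0 1;-0.001 -0.04 0 0 1;-0.001 -0.04 0 0 1;-0.001 -0.04 0 0 1;-0.001 -0.04 0 0 1;-0.001 -0.04 0 0 1;-0.001 -0.04 0 0 1;-0.001 -0.04 0 0 1;0 0 0 0 1'
```

```text
clock: 18.47
eef_pos: [554.4, 109.8, -6.0]
eef_rot: [-3.141, -0.0, 1.553]
wrist_force: [-2.5, 4.4, 0.2]
finger_gap: 0.6
finger_force: 2.1
clock: 19.22
eef_pos: [554.3, 96.7, -5.8]
eef_rot: [3.141, 0.0, 1.553]
wrist_force: [-0.4, 0.9, 0.1]
finger_gap: 0.1
finger_force: 0.6
```

```bash
python3 look.py l6
```

```text
tcp [554.3  96.7  -5.8] [-0.4  0.9  0.1] 19.2167
tall 368 [554.4 105.7] 12.501373291015625 [541.9 104.2] [566.9 107.3]
short 123 [554.5 106.5] 11.986815452575684 [542.5 104.2] [566.4 107.1]
short 98 [531.7  87.5] 6.539656639099121 [525.1  85.3] [538.2  88.7]
short 254 [552.9  19.7] 12.75847339630127 [549.7   7. ] [555.7  32.5]
bar 278 [554.4 106. ] 12.354044914245605 [542.1 104.2] [566.8 107.2]
bar 1972 [509.4  89.2] 28.842613220214844 [484.1  75. ] [538.2 105.2]
bar 1976 [599.4  87.1] 29.21107292175293 [570.3  71.8] [625.2 102.2]
```

```bash
python3 -m handwheel '-0.001 -0.04 0 0 1;-0.001 -0.04 0 0 1;-0.001 -0.04 0 0 1;-0.001 -0.04 0 0 1;-0.001 -0.04 0 0 1;-0.001 -0.04 0 0 1'; python3 -m handwheel '-0.001 -0.03 0 0 1;-0.001 -0.03 0 0 1;-0.001 -0.03 0 0 1;-0.001 -0.03 0 0 1;-0.001 -0.03 0 0 1;-0.001 -0.03 0 0 1'; python3 -m handwheel '0 -0.03 0 0 1;0 -0.03 0 0 1;0 -0.03 0 0 1;0 -0.03 0 0 1'
```

```text
clock: 19.77
eef_pos: [554.2, 87.4, -5.7]
eef_rot: [3.141, -0.0, 1.553]
wrist_force: [1.8, 5.2, -0.1]
finger_gap: 0.3
finger_force: 2.1
clock: 20.27
eef_pos: [553.8, 80.2, -5.8]
eef_rot: [3.141, 0.0, 1.553]
wrist_force: [1.5, 5.1, 1.1]
finger_gap: 0.6
finger_force: 2.1
clock: 20.6
eef_pos: [553.7, 75.4, -5.8]
eef_rot: [-3.141, -0.0, 1.553]
wrist_force: [1.3, 3.9, 2.2]
finger_gap: 0.5
finger_force: 2.1
```

```bash
python3 -m handwheel '0 -0.02 0 0 1;0 -0.02 0 0 1;0 -0.02 0 0 1;0 -0.02 0 0 1'
```

```text
clock: 20.93
eef_pos: [553.6, 72.5, -5.9]
eef_rot: [-3.141, -0.0, 1.553]
wrist_force: [-0.2, 6.1, 2.2]
finger_gap: 0.2
finger_force: 3.5
```

```bash
python3 -m handwheel '0 -0.015 0 0 1;0 -0.015 0 0 1;0 -0.015 0 0 1'
```

```text
clock: 21.18
eef_pos: [553.6, 70.8, -5.9]
eef_rot: [-3.141, -0.0, 1.553]
wrist_force: [-0.7, 6.9, 2.4]
finger_gap: 0.6
finger_force: 3.5
```

```bash
python3 -m handwheel '0 -0.015 0 0 1;0 -0.015 0 0 1;0 -0.015 0 0 1'
```

```text
clock: 21.43
eef_pos: [553.5, 69.1, -5.9]
eef_rot: [-3.141, -0.0, 1.553]
wrist_force: [-0.4, 7.1, 3.3]
finger_gap: 0.7
finger_force: 3.5
```

```bash
python3 -m handwheel '0 -0.015 0 0 1;0 -0.015 0 0 1'
```

```text
clock: 21.6
eef_pos: [553.5, 67.9, -5.9]
eef_rot: [-3.141, -0.0, 1.553]
wrist_force: [-1.6, 6.6, 2.6]
finger_gap: 0.7
finger_force: 3.5
```

```bash
python3 -m handwheel '0 -0.015 0 0 1;0 -0.01 0 0 1'
```

```text
clock: 21.77
eef_pos: [553.4, 67.5, -5.9]
eef_rot: [-3.141, -0.002, 1.553]
wrist_force: [-1.3, 14.9, 2.5]
finger_gap: 0.1
finger_force: 7.2
```

Force rose to 15 N with the motion stalled, so this is the hard stop. I'll hold and read.

```bash
python3 -m handwheel '0 0 0 0 1;0 0 0 0 1'
```

```text
clock: 21.93
eef_pos: [553.5, 67.6, -5.9]
eef_rot: [-3.141, -0.001, 1.553]
wrist_force: [-1.5, 11.9, 3.1]
finger_gap: 0.4
finger_force: 6.0
```

```bash
python3 -m handwheel '0 0 0 0 1;0 0 0 0 1;0 0 0 0 1;0 0 0 0 1'; python3 -m handwheel '0 0 0 0 1;0 0 0 0 1;0 0 0 0 1;0 0 0 0 1'; python3 -c "from cell import *;print(read_state()['wrist_force'])"
```

```text
clock: 22.27
eef_pos: [553.5, 67.6, -5.9]
eef_rot: [-3.141, -0.001, 1.553]
wrist_force: [-1.6, 11.6, 1.9]
finger_gap: 0.3
finger_force: 6.0
clock: 22.6
eef_pos: [553.5, 67.6, -5.9]
eef_rot: [-3.141, -0.001, 1.553]
wrist_force: [-1.4, 11.9, 2.1]
finger_gap: 0.3
finger_force: 6.0
[-1.41593219 11.93978481  2.10851594]
```

The press held at about 12 N for over 0.6 s. I'll withdraw, lift and check the row.

```bash
python3 -m handwheel '0 0.05 0 0 1;0 0.15 0 0 1;0 0.3 0 0 1;0 0 0.7 0 1;0 0 0.7 0 1;0 0 0.9 0 1;0 0.8 0.5 0 1;0 0.8 0.5 0 1;0 0.8 0.5 0 1;0 0 0 0 1;0 0 0 0 1;0 0 0 0 1'; python3 -m handwheel '-0.4 0.9 0 0 1;-0.4 0.9 0 0 1;-0.4 0.9 0 0 1;-0.4 0.9 0 0 1;-0.4 0.9 0 0 1;-0.4 0.9 0 0 1;-0.4 0.9 0 0 1;0 0 0 0 1;0 0 0 0 1;0 0 0 0 1'
python3 - <<'E'
from meas import *
np.set_printoptions(precision=1,suppress=True)
im,d=camera("top");i=camera_info("top");C=cloud(d,i["intrinsics"],i["world_from_camera"]);C[...,0]-=1.6
cv2.imwrite("pics/t9.png",cv2.resize(im[165:270,270:400,::-1],None,fx=5,fy=5,interpolation=2))
print("short",circ(C,39,44.5,(530,575,-12,22)),"tall",circ(C,49,58,(530,575,5,70)),"bar",line(C,40,48,(490,620,40,68)))
print(read_state()["eef_pos"],read_state()["wrist_force"])
E
```

```text
clock: 23.6
eef_pos: [553.3, 182.5, 145.3]
eef_rot: [-3.14, 0.001, 1.554]
wrist_force: [0.3, 0.0, -0.2]
finger_gap: 0.9
finger_force: 0.0
clock: 24.43
eef_pos: [442.1, 433.3, 145.1]
eef_rot: [-3.141, 0.001, 1.552]
wrist_force: [-0.0, -0.7, 0.2]
finger_gap: 0.5
finger_force: 0.0
short (((553.3157958984375, -0.47115835547447205), 14.408759117126465), array([553.2,   0.7], dtype=float32)) tall (((554.0281982421875, 29.097881317138672), 14.570283889770508), array([554.2,  28.3], dtype=float32)) bar (np.float32(-0.21365964), np.float32(554.9031), np.float32(51.59069), 338, array([491. ,  41.2], dtype=float32), array([619.9,  67.9], dtype=float32))
[442.4 433.  145.5] [0.1 0.8 0.4]
```

```bash
python3 -c "from cell import *;print(sign_off())"
```

```text
the job is handed in; nothing more can be done
None
```

The job is handed in, no verdict shown: short sleeve first, tall right behind (centres about 30 mm apart), plunger fully in as felt at the hard stop, about 12 N held for over 0.6 s, arm clear; but I viewed 12 pictures, two over the limit of 10.

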